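# Rack the loaded marble-run tubes heavy end down

## Task

Two of the three identical green tubes have the marble run's steel balls packed in one end, and the third is empty: lift each at its middle to feel which is which and which end is heavy. Lay the two loaded tubes on the sloping rack, one in each bay on its two orange rests, heavy end down the slope, towards the lip. Lay the empty tube flat in the open wooden nesting box, and do not disturb the spinning top or the red star puzzle.

Things in the scene. Friction and masses are not known exactly. Their poses are not given: they have to be found in the camera images.
- tube_a: square tube 130 mm long: green 32 x 32 mm body, white stripe at mid-length, the same yellow 36 x 36 x 22 mm cap at each end. Origin at its centre, 18 mm above what it lies on; x along its length. Loaded: 220 to 260 g, centre of mass 24 to 30 mm from mid-length towards the heavy end, which may be +x or -x; empty: 45 to 80 g, balanced. Nothing outside tells which tube or end is which
- tube_b: square tube 130 mm long: green 32 x 32 mm body, white stripe at mid-length, the same yellow 36 x 36 x 22 mm cap at each end. Origin at its centre, 18 mm above what it lies on; x along its length. Loaded: 220 to 260 g, centre of mass 24 to 30 mm from mid-length towards the heavy end, which may be +x or -x; empty: 45 to 80 g, balanced. Nothing outside tells which tube or end is which
- tube_c: square tube 130 mm long: green 32 x 32 mm body, white stripe at mid-length, the same yellow 36 x 36 x 22 mm cap at each end. Origin at its centre, 18 mm above what it lies on; x along its length. Loaded: 220 to 260 g, centre of mass 24 to 30 mm from mid-length towards the heavy end, which may be +x or -x; empty: 45 to 80 g, balanced. Nothing outside tells which tube or end is which
- rack: fixed light-wood rack, 212 (x) by 160 mm (y), origin under its centre: a board 175 mm long rises at 30 degrees towards +y, its top 64 mm above the origin; a blue lip at the low end stands 20 mm above it. Two bays side by side along x, each 94 mm wide, parted by blue fins 18 mm high, 30 mm long at the low end and 35 mm at the high end, none between
- bay0 (a point): where the middle of a racked tube's underside comes: point level with the tops of the two orange rests of the bay on the rack's -x side, midway between them. A tube centred over it ends 8 mm short of the lip. Axes as the rack's
- bay1 (a point): where the middle of a racked tube's underside comes: point level with the tops of the two orange rests of the bay on the rack's +x side, midway between them. A tube centred over it ends 8 mm short of the lip. Axes as the rack's
- rest_low0: fixed orange bar across bay0, 80 mm long, 8 mm wide, 6 mm above the board, at the lower end, 51 mm along the slope from bay0: it carries a racked tube's lower cap. Origin at its centre
- rest_high0: fixed orange bar across bay0, 80 mm long, 8 mm wide, 6 mm above the board, at the upper end, 51 mm along the slope from bay0: it carries a racked tube's upper cap. Origin at its centre
- rest_low1: fixed orange bar across bay1, 80 mm long, 8 mm wide, 6 mm above the board, at the lower end, 51 mm along the slope from bay1: it carries a racked tube's lower cap. Origin at its centre
- rest_high1: fixed orange bar across bay1, 80 mm long, 8 mm wide, 6 mm above the board, at the upper end, 51 mm along the slope from bay1: it carries a racked tube's upper cap. Origin at its centre
- nest_box: fixed open plywood box, 170 x 170 x 50 mm, walls and floor 6 mm; origin under its centre
- spin_top: bystander, loose: chrome spinning top on a 32 mm foot, 60 mm wide, 68 mm high; origin under its centre
- star: bystander, loose: red star puzzle with five points, about 80 mm across, 22 mm high; origin under its centre
Not all that is in view belongs to the job. What is shaped like the tube_b but black, pink or turquoise is not meant.

How it is judged:
At the end, for the whole second after the job is handed in: One loaded tube in each bay along the slope (30 +- 10 degrees), middle within 20 mm (along) and 34 mm (across) of the bay point, heavy end low: lower rest bears over 0.6 N, upper under 0.95 N. The empty tube flat (within 11 degrees) in the nesting box, which bears under 1 N. All at rest (((x of tube_a in the frame of bay0 between -0.034 and 0.034 m and y of tube_a in the frame of bay0 between -0.028 and 0.012 m and z of tube_a in the frame of bay0 below 0.04 m and (angle between tube_a's own x axis and vertical between 0.87 and 1.22 rad or angle between tube_a's own x axis and vertical between 1.92 and 2.27 rad)) or (x of tube_b in the frame of bay0 between -0.034 and 0.034 m and y of tube_b in the frame of bay0 between -0.028 and 0.012 m and z of tube_b in the frame of bay0 below 0.04 m and (angle between tube_b's own x axis and vertical between 0.87 and 1.22 rad or angle between tube_b's own x axis and vertical between 1.92 and 2.27 rad)) or (x of tube_c in the frame of bay0 between -0.034 and 0.034 m and y of tube_c in the frame of bay0 between -0.028 and 0.012 m and z of tube_c in the frame of bay0 below 0.04 m and (angle between tube_c's own x axis and vertical between 0.87 and 1.22 rad or angle between tube_c's own x axis and vertical between 1.92 and 2.27 rad))) and contact force between each of rest_low0, rest_low1 and anything else above 0.6 N and contact force between each of rest_high0, rest_high1 and anything else below 0.95 N and ((x of tube_a in the frame of bay1 between -0.034 and 0.034 m and y of tube_a in the frame of bay1 between -0.028 and 0.012 m and z of tube_a in the frame of bay1 below 0.04 m and (angle between tube_a's own x axis and vertical between 0.87 and 1.22 rad or angle between tube_a's own x axis and vertical between 1.92 and 2.27 rad)) or (x of tube_b in the frame of bay1 between -0.034 and 0.034 m and y of tube_b in the frame of bay1 between -0.028 and 0.012 m and z of tube_b in the frame of bay1 below 0.04 m and (angle between tube_b's own x axis and vertical between 0.87 and 1.22 rad or angle between tube_b's own x axis and vertical between 1.92 and 2.27 rad)) or (x of tube_c in the frame of bay1 between -0.034 and 0.034 m and y of tube_c in the frame of bay1 between -0.028 and 0.012 m and z of tube_c in the frame of bay1 below 0.04 m and (angle between tube_c's own x axis and vertical between 0.87 and 1.22 rad or angle between tube_c's own x axis and vertical between 1.92 and 2.27 rad))) and ((x of tube_a in the frame of nest_box between -0.075 and 0.075 m and y of tube_a in the frame of nest_box between -0.075 and 0.075 m and z of tube_a in the frame of nest_box between 0.01 and 0.04 m and angle between tube_a's own x axis and vertical between 1.37 and 1.77 rad) or (x of tube_b in the frame of nest_box between -0.075 and 0.075 m and y of tube_b in the frame of nest_box between -0.075 and 0.075 m and z of tube_b in the frame of nest_box between 0.01 and 0.04 m and angle between tube_b's own x axis and vertical between 1.37 and 1.77 rad) or (x of tube_c in the frame of nest_box between -0.075 and 0.075 m and y of tube_c in the frame of nest_box between -0.075 and 0.075 m and z of tube_c in the frame of nest_box between 0.01 and 0.04 m and angle between tube_c's own x axis and vertical between 1.37 and 1.77 rad)) and contact force between nest_box and anything else below 1 N and linear speed of each of tube_a, tube_b, tube_c below 0.02 m/s); the robot touches nothing.
It fails at once if the spin top is pushed more than 30 mm (distance of spin_top from where it was at the start of the episode above 0.03 m).
It fails at once if the star is pushed more than 30 mm (distance of star from where it was at the start of the episode above 0.03 m).
It also fails if it takes over 72 s, if anything falls off the work surface, if the arm or the gripper's body presses on something with over 40 N, if the wrist force passes 120 N, or if a joint passes its speed limit or range.

## Robot

A 7-joint arm with a two-finger parallel gripper is mounted at the origin on the work surface. World frame = base frame: x ahead of the robot, y to its left, z up, the work surface at z = 0. Lengths are in m, angles in rad, forces in N, time in s.
With the tool pointing down it reaches from about 0.4 to 0.9 m from the base axis. Payload 5.6 kg.
Tool frame: the origin (TCP) lies midway between the tips of the shut fingers; the grasp point (between the pads) lies 19 mm behind it; z points along the fingers, y is the line along which they close (so a half turn about z gives the same grasp; the last joint's range is limited). The gripper opens to 92 mm and grips with 3 to 60 N. Pads are 20 mm wide; open, the fingers measure 128 mm over their backs; the gripper's body (75 mm by 189 mm) begins 69 mm behind the grasp point.
Start: joints at [1.173, 0.468, -0.012, 1.603, 0.006, 1.071, -0.056], TCP at [0.226, -0.61, 0.183] pointing down, gripper open.
Joint ranges: [-2.53, 2.53], [-0.31, 2.02], [-1.57, 1.55], [0.28, 2.44], [-1.29, 4.43], [0.15, 1.84], [-2.92, 2.92]. Speed limits (rad/s): [2.57, 2.57, 3.14, 3.14, 3.14, 3.14, 3.14].

## Interface

Orientations are given as a 3x3 rotation matrix whose columns are the frame's x, y, z axes.
In Python, from station import env, effector, solver, viewer, workorder, search_frame, tip_of gives the robot as it stands. Calls block until the motion is done:
- env.reach(position, orientation): joint-space move of the TCP to a pose.
- env.movel(position, frame=None, rate=0.15): straight line of the TCP; frame=None keeps the orientation; rate is the mean speed in m/s.
- env.goto_joints(angles): joint-space move.
- effector.release() and effector.grasp(squeeze=None): open the fingers fully, or close them until they stop; squeeze is the grip in N (None keeps the last).
- env.pause(seconds).
- solver.inverse_kinematics(position, orientation): joint angles nearest the present ones, or None.
- env.sense(): the state.
- viewer.read_camera(name): name is "scene" or "top" or "wrist"; returns (picture, depth): 420x560x3 uint8, red, green, blue; 420x560 float32, m along the optical axis (not along the pixel's ray), 0 where there is no reading.
- viewer.camera_info(name): a dict with "intrinsics" (3x3 intrinsics, pixels), "eye" and "rotation" of the camera in the world; the wrist camera has in their place "T_tool_cam" (4x4, takes a point from camera to tool coordinates, whose origin is the TCP and whose axes are the flange's). Camera axes: x right, y up, looking along -z (the intrinsics and any distortion apply to the point x, -y, -z); pixel columns grow to the right and rows downward; lengths in m; the calibration is good to about 2 mm. A picture is of the moment at which its call begins: read the wrist's pose just before it. camera_info takes no time and is no camera call.
A pose or a line that the arm cannot do raises env.PlanningError and nothing moves.
- workorder.finish_job(): hands the job in; it is judged then, once.
Trained networks look in the newest picture that a camera, given by its name, has taken for a name from the list of things; names that differ only in an ending like _2 or _b are one class to them, and where a whole thing is asked for, a point or a joint stands for the part that bears it (a point fixed in the world has none). Each returns a list of dicts, best first, with "score" (0 to 1); they miss things now and then, are a little off and sometimes report something else, mostly with a low value. They report only what shows in the picture. A call takes as long as a camera call. They do not tell look-alikes from the thing itself.
- search_frame(camera, name): "at" ([x, y, z] in m, in world coordinates, good to about 4 mm: the middle of the surface that is visible of it).
- tip_of(camera, name): "at" ([x, y, z] in m, in world coordinates, good to about 4 mm: a listed point, or the origin of a listed thing).
The state is a dict: "t": time; "joint_positions": joint angles; "joint_velocities": joint speeds; "tau": joint torques, N m; "ee_pos": TCP position; "tcp_rot": TCP orientation; "wrist_force": force on the tool from outside, world axes, zero at the start; "moment": the same for the moment, N m; "gripper_width": finger opening in m; "grasp_force": force on a finger pad.
Only numpy, scipy, OpenCV 4.12 (cv2) and the standard library are available. Lean on these libraries where they do the work, as an engineer would, in place of code of your own. Each camera call takes 0.05 s, during which the arm holds its last target. There are 200 camera calls.

## Working session

There is one attempt and no reset: what is moved stays moved. The work goes in short steps, each a Python script; the robot and the scene stay as the last script left them, time stands still between calls to the robot, and variables do not carry over. Pictures are saved under pics/ and viewed, at most 10 in all, crops included, and the job is handed in when it is done.

```bash
mkdir -p pics; cat > h.py <<'E'
import numpy as np, cv2
from station import env, effector, solver, viewer, workorder, search_frame, tip_of
def snap(cam,fn=None):
    s=env.sense(); im,d=viewer.read_camera(cam)
    if fn: cv2.imwrite('pics/'+fn,im[:,:,::-1])
    i=viewer.camera_info(cam); K=np.array(i["intrinsics"])
    if cam=='wrist':
        T=np.eye(4);T[:3,:3]=s['tcp_rot'];T[:3,3]=s['ee_pos'];T=T@np.array(i['T_tool_cam'])
        R,e=T[:3,:3],T[:3,3]
    else: R,e=np.array(i['rotation']),np.array(i['eye'])
    v,u=np.mgrid[:im.shape[0],:im.shape[1]]
    P=np.stack([(u-K[0,2])/K[0,0]*d,-(v-K[1,2])/K[1,1]*d,-d],-1)@R.T+e
    P[d==0]=np.nan
    return im,d,P
E
python3 - <<'E'
from h import *
np.set_printoptions(precision=3,suppress=True)
for c in ['top','scene']:
    im,d,P=snap(c,c+'0.png')
    print(c,{k:v for k,v in viewer.camera_info(c).items() if k!='rotation'})
    np.save(c+'P.npy',P);np.save(c+'I.npy',im)
    for n in ['tube_a','rack','bay0','bay1','rest_low0','rest_high0','nest_box','spin_top','star']:
        f=tip_of if n!='tube_a' else search_frame
        print(n,[(np.round(r['at'],3).tolist(),round(r['score'],2)) for r in f(c,n)])
print(env.sense())
E
```

```text
top {'intrinsics': array([[415.524,   0.   , 277.154],
       [  0.   , 415.524, 212.467],
       [  0.   ,   0.   ,   1.   ]]), 'eye': array([ 0.322, -0.063,  1.209])}
tube_a [([0.428, -0.139, 0.037], 0.95), ([0.266, -0.405, 0.037], 0.94), ([0.625, -0.275, 0.027], 0.84), ([0.434, -0.543, 0.036], 0.79), ([0.754, -0.37, 0.034], 0.63), ([0.441, -0.337, 0.032], 0.55)]
rack [([0.527, 0.293, -0.002], 0.69), ([0.485, 0.338, 0.085], 0.67)]
bay0 [([0.562, 0.255, 0.06], 0.97), ([0.525, 0.35, 0.061], 0.76), ([0.487, 0.337, 0.087], 0.5)]
bay1 [([0.562, 0.255, 0.06], 0.97), ([0.525, 0.35, 0.061], 0.76), ([0.487, 0.337, 0.087], 0.5)]
rest_low0 [([0.604, 0.27, 0.031], 0.48), ([0.564, 0.363, 0.037], 0.44)]
rest_high0 [([0.485, 0.338, 0.089], 0.63), ([0.52, 0.237, 0.087], 0.48)]
nest_box [([0.627, -0.001, -0.002], 0.86), ([0.565, 0.255, 0.06], 0.69)]
spin_top [([0.434, 0.073, -0.003], 0.63)]
star [([0.583, -0.441, -0.003], 0.8)]
scene {'intrinsics': array([[446.069,   0.   , 274.593],
       [  0.   , 446.069, 205.782],
       [  0.   ,   0.   ,   1.   ]]), 'eye': array([ 1.064, -0.218,  1.046])}
tu
[... 585 characters left out ...]
.621, 0.001, 0.004], 0.6)]
spin_top [([0.433, 0.072, -0.001], 0.84)]
star [([0.588, -0.443, 0.002], 0.69), ([0.437, -0.333, 0.021], 0.27)]
{'t': 1.0, 'joint_positions': array([ 1.173,  0.467, -0.012,  1.603,  0.006,  1.071, -0.056]), 'joint_velocities': array([ 0.001,  0.001,  0.002,  0.   , -0.001, -0.001,  0.001]), 'tau': array([ -0.001, -52.042,  -0.013, -24.406,  -0.057,   0.011,   0.   ]), 'ee_pos': array([ 0.226, -0.61 ,  0.183]), 'tcp_rot': array([[ 0.938,  0.347,  0.   ],
       [ 0.347, -0.938, -0.   ],
       [-0.   ,  0.   , -1.   ]]), 'wrist_force': array([-0.237, -0.238,  0.369]), 'moment': array([-0.047,  0.027,  0.046]), 'grasp_force': 0.0, 'gripper_width': 0.0918331627118137}
```

View pics/top0.png

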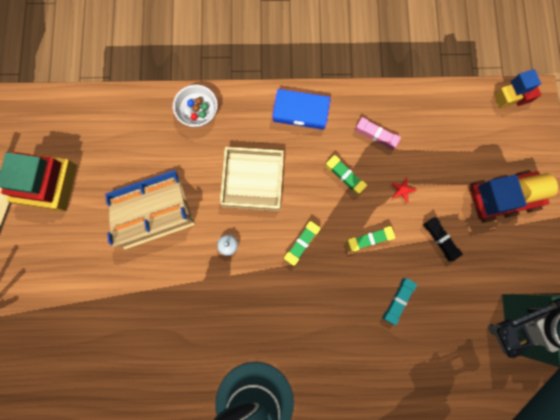

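```bash
cat > m.py <<'E'
from h import *
np.set_printoptions(precision=3,suppress=True)
P=np.load('topP.npy');I=np.load('topI.npy')
hsv=cv2.cvtColor(I,cv2.COLOR_RGB2HSV)
# tubes: caps yellow + green
c=[(0.43,-.14),(.27,-.405),(.63,-.272),(.44,-.54),(.757,-.375),(.442,-.336)]
for q in c:
    m=(np.hypot(P[...,0]-q[0],P[...,1]-q[1])<.085)&(P[...,2]>.022)&(P[...,2]<.05)
    m=m.astype(np.uint8); n,l,st,ce=cv2.connectedComponentsWithStats(m)
    k=1+np.argmax(st[1:,4]); mm=l==k
    pts=P[mm][:,:2]; r=cv2.minAreaRect((pts*1000).astype(np.float32))
    v,u=np.where(mm)
    g=np.median(hsv[mm],0)
    print(q,r,'n',mm.sum(),'pix',u.mean().round(),v.mean().round(),'hsv med',g,'z',np.median(P[mm][:,2]))
# board plane
m=(abs(P[...,0]-.54)<.13)&(abs(P[...,1]-.3)<.13)&(P[...,2]>.01)
o=m&(hsv[...,0]>5)&(hsv[...,0]<16)&(hsv[...,1]>170)
n,l,st,ce=cv2.connectedComponentsWithStats(o.astype(np.uint8))
for k in range(1,n):
    if st[k,4]>15: 
        p=P[l==k]; print('orange',st[k,4],ce[k],p.mean(0),cv2.minAreaRect((p[:,:2]*1000).astype(np.float32)))
b=m&(hsv[...,0]>95)&(hsv[...,0]<125)&(hsv[...,1]>120)
n,l,st,ce=cv2.connectedComponentsWithStats(b.astype(np.uint8))
for k in range(1,n):
    if st[k,4]>15: 
        p=P[l==k]; print('blue',st[k,4],ce[k],p.mean(0),cv2.minAreaRect((p[:,:2]*1000).astype(np.float32)))
m=(abs(P[...,0]-.625)<.12)&(abs(P[...,1])<.12)&(P[...,2]>.042)&(P[...,2]<.06)
print('box',cv2.minAreaRect((P[m][:,:2]*1000).astype(np.float32)))
E
python3 m.py
```

```text
(0.43, -0.14) ((432.3955993652344, -139.60922241210938), (35.28215789794922, 130.149169921875), 53.71700668334961) n 539 pix 302.0 243.0 hsv med [ 58. 148. 206.] z 0.03477816227245545
(0.27, -0.405) ((266.0913391113281, -408.6923828125), (37.27613830566406, 130.30690002441406), 59.454994201660156) n 621 pix 400.0 301.0 hsv med [ 90. 179. 144.] z 0.0343099467050072
(0.63, -0.272) ((630.0964965820312, -274.18701171875), (128.1907958984375, 37.17078399658203), 44.09345245361328) n 539 pix 347.0 175.0 hsv med [ 60. 160. 196.] z 0.03467197330413474
(0.44, -0.54) ((437.6925048828125, -543.0574340820312), (130.58953857421875, 36.720726013183594), 32.479103088378906) n 601 pix 444.0 239.0 hsv med [120.  28.  25.] z 0.034448246713415065
(0.757, -0.375) ((757.5438232421875, -374.5402526855469), (129.44024658203125, 38.61933135986328), 59.96584701538086) n 532 pix 378.0 133.0 hsv med [163.  70. 246.] z 0.03436964972416601
(0.442, -0.336) ((440.8317565917969, -336.2222595214844), (35.85725402832031, 130.8274688720703), 16.524843215942383) n 549 pix 371.0 239.0 hsv med [ 56. 155. 197.] z 0.034685
[... 598 characters left out ...]
4194336)
blue 408 [141.12  184.475] [0.609 0.323 0.033] ((602.34228515625, 319.39727783203125), (35.62630844116211, 207.3369140625), 18.784015655517578)
blue 17 [183.294 213.529] [0.507 0.18  0.117] ((509.5068664550781, 180.71498107910156), (23.929582595825195, 4.806851863861084), 18.960634231567383)
blue 17 [146.647 225.588] [0.477 0.277 0.117] ((478.35211181640625, 277.1966552734375), (25.42919921875, 5.022215843200684), 15.54329776763916)
blue 19 [109.737 238.474] [0.444 0.373 0.116] ((445.59539794921875, 373.4148254394531), (24.092927932739258, 3.445517063140869), 16.779861450195312)
box ((622.6197509765625, 0.8300552368164062), (170.1754913330078, 171.44952392578125), 85.24634552001953)
```

The top view shows green tubes at pixels (302,243), (347,175) and (371,239). The turquoise (400,301), black (444,239) and pink (378,133) ones are look-alikes in the wrong colour. I'll confirm this in one crop and check the IK.

```bash
cat >> h.py <<'E'
np.set_printoptions(precision=3,suppress=True)
d2=np.pi/180
TUBES={'a':(.432,-.140,143.7),'b':(.630,-.274,44.1),'c':(.441,-.336,106.5)}
BAYS={0:np.array([.562,.2535,.0615]),1:np.array([.5285,.351,.0615])}
LOW=np.array([np.cos(18.5*d2),np.sin(18.5*d2),0])
def frame(x,z):
    x=np.array(x,float);z=np.array(z,float);return np.stack([x,np.cross(z,x),z],1)
def down(a): return frame([np.cos(a*d2),np.sin(a*d2),0],[0,0,-1])
SL=np.cos(30*d2)*LOW-np.array([0,0,.5]); N=.5*LOW+np.array([0,0,.866])
def rackframe(s): return frame(s*SL,-N)      # s=+1: tool x down the slope
def rackpos(b,h): return BAYS[b]+N*(h)       # TCP height above rest plane
E
python3 - <<'E'
from h import *
I=np.load('topI.npy');cv2.imwrite('pics/crop.png',cv2.resize(I[110:330,270:480,::-1],None,fx=2.7,fy=2.7,interpolation=cv2.INTER_CUBIC))
for k,(x,y,a) in TUBES.items():
    for s in (0,180): print(k,s,solver.inverse_kinematics([x,y,.006],down(a+s)),solver.inverse_kinematics([x,y,.2],down(a+s)))
for b in (0,1):
    for s in (1,-1): print(b,s,solver.inverse_kinematics(rackpos(b,.007),rackframe(s)),solver.inverse_kinematics(rackpos(b,.12),rackframe(s)))
for s in (85.25,-4.75,175.25,-94.75): print(s,solver.inverse_kinematics([.6226,0.001,.014],down(s)))
E
```

```text
a 0 [ 0.686  0.503 -0.529  2.162  0.456  0.585  0.761] [ 0.837  0.175 -0.652  2.01   0.126  0.996  1.061]
a 180 [ 0.271  0.437 -0.036  2.188  0.031  0.518 -1.994] [ 0.434  0.127 -0.209  2.032  0.032  0.985 -1.996]
b 0 [ 0.493  0.74  -0.192  1.6    0.177  0.819 -0.573] [ 0.516  0.532 -0.227  1.473  0.126  1.15  -0.533]
b 180 [ 1.087  1.248 -1.341  1.557  1.237  1.357  1.944] [ 1.076  0.934 -1.33   1.432  0.904  1.463  2.102]
c 0 [ 0.867  0.59  -0.352  1.936  0.314  0.669  0.609] [ 0.944  0.33  -0.433  1.8    0.158  1.046  0.74 ]
c 180 [ 0.422  0.56   0.215  1.966 -0.192  0.635 -2.094] [ 0.465  0.287  0.153  1.832 -0.05   1.027 -2.217]
0 1 [-0.115  0.981 -0.619  1.229  0.351  1.582 -1.97 ] [-0.167  0.985 -0.624  0.964  0.342  1.819 -1.932]
0 -1 [-0.017  1.059 -0.843  1.22   0.513  1.639  1.061] [-0.124  1.017 -0.744  0.959  0.424  1.842  1.161]
1 1 [-0.235  1.014 -0.658  1.18   0.33   1.586 -2.095] [-0.281  1.023 -0.677  0.908  0.334  1.83  -2.064]
1 -1 [-0.156  1.082 -0.851  1.172  0.474  1.632  0.952] [-0.266  1.035 -0.721  0.906  0.365  1.837  1.06 ]
85.25 [ 0.335  0.709 -0.539  1.753  0.478  0.813 -0.516]
-4.75 [ 0.097  0.643 -0.205  1.77   0.181  0.746 -1.856]
175.25 [ 0.475  0.784 -0.752  1.744  0.669  0.889  0.916]
-94.75 [ 0.748  1.175 -1.339  1.728  1.202  1.297  2.177]
```

View pics/crop.png

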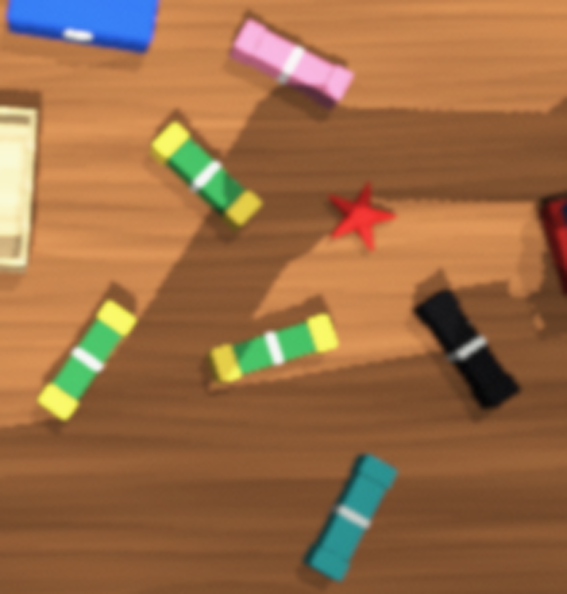

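The crop confirms the three green tubes with yellow caps. The turquoise, pink and black ones are not meant. Next I'll lift tube c and feel it.

```bash
cat >> h.py <<'E'
def avg(n=8):
    F=[];M=[]
    for _ in range(n):
        s=env.sense();F.append(s['wrist_force']);M.append(s['moment']);env.pause(.04)
    return np.mean(F,0),np.mean(M,0)
def pick(k,flip=0):
    x,y,a=TUBES[k]; a+=flip
    env.reach([x,y,.13],down(a)); 
    F0,M0=avg()
    env.movel([x,y,.006],rate=.15)
    effector.grasp(50)
    env.movel([x,y,.13],rate=.15)
    env.pause(.2)
    F1,M1=avg()
    s=env.sense();R=s['tcp_rot']
    print(k,'dF',F1-F0,'dM world',M1-M0,'about z x xtool',(M1-M0)@np.cross([0,0,1],R[:,0]),'about xtool',(M1-M0)@R[:,0],'w',s['gripper_width'],'t',s['t'])
E
python3 - <<'E'
from h import *
pick('c',0)
snap('wrist','w1.png')
E
```

```text
c dF [0.361 0.102 0.17 ] dM world [-0.019 -0.    -0.001] about z x xtool 0.01796456079290498 about xtool 0.005180039601872446 w 0.0005062701376062134 t 6.4917
```

View pics/w1.png

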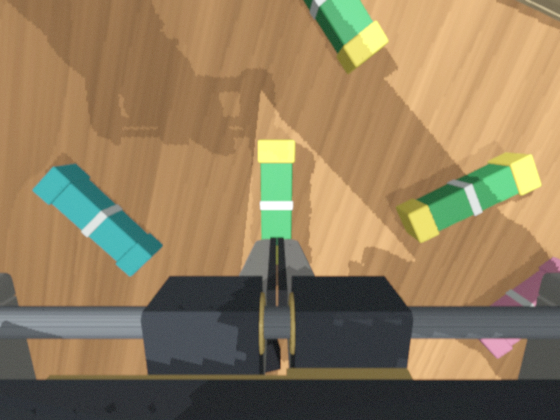

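The wrist view shows the fingers shut and empty, with tube c still lying ahead of them (stripe at pixel (276,205)). The grasp missed, so I'll measure where everything is now.

```bash
cat >> h.py <<'E'
def rect(P,q,lo=.024,hi=.05,r=.085):
    m=((np.hypot(P[...,0]-q[0],P[...,1]-q[1])<r)&(P[...,2]>lo)&(P[...,2]<hi)).astype(np.uint8)
    n,l,st,ce=cv2.connectedComponentsWithStats(m); mm=l==1+np.argmax(st[1:,4])
    (c,(w,h),a)=cv2.minAreaRect((P[mm][:,:2]*1000).astype(np.float32))
    return np.array(c).round(1),round(w),round(h),round((a if w>h else a+90)%180,1),np.median(P[mm][:,2]).round(4)
E
python3 - <<'E'
from h import *
s=env.sense();print(s['ee_pos'],s['tcp_rot'],s['gripper_width'])
im,d,P=snap('wrist')
print('wrist cam',viewer.camera_info('wrist'))
print('stripe P',P[205,276],'cap',P[150,276],P[205,276]); print('finger tip', P[245,276],P[260,265])
im,d,P=snap('top','t2.png')
for k,v in TUBES.items():
    try: print(k,rect(P,v))
    except Exception as e: print(e)
E
```

```text
[ 0.441 -0.336  0.13 ] [[-0.284  0.959 -0.   ]
 [ 0.959  0.284  0.   ]
 [ 0.    -0.    -1.   ]] 0.0002334266231922778
wrist cam {'intrinsics': array([[299.78 ,   0.   , 276.569],
       [  0.   , 299.78 , 210.991],
       [  0.   ,   0.   ,   1.   ]]), 'T_tool_cam': array([[ 0.001,  0.969,  0.249,  0.068],
       [ 1.   , -0.001,  0.001,  0.001],
       [ 0.001,  0.249, -0.969, -0.201],
       [ 0.   ,  0.   ,  0.   ,  1.   ]])}
stripe P [ 0.442 -0.338  0.033] cap [ 0.426 -0.285  0.034] [ 0.442 -0.338  0.033]
finger tip [ 0.439 -0.327  0.175] [ 0.434 -0.329  0.194]
a (array([ 432.4, -139.6]), 35, 130, 143.7, np.float64(0.0348))
b (array([ 630.5, -274.7]), 128, 37, 44.0, np.float64(0.0347))
c (array([ 435.3, -317.8]), 36, 93, 106.2, np.float64(0.0345))
```

View pics/t2.png

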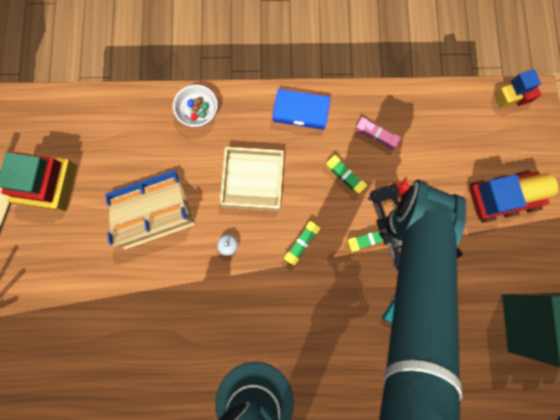

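The top view shows tube c still in place under the gripper (pixel (368,241)). I'll regrasp it step by step, reading the width and force.

```bash
python3 - <<'E'
from h import *
def pr(l): s=env.sense();print(l,s['t'],s['ee_pos'],'w',s['gripper_width'],'gf',s['grasp_force'],'F',s['wrist_force'])
effector.release();pr('open')
x,y=.442,-.338
env.movel([x,y,.006]);pr('down')
effector.grasp(50);pr('grasp')
env.pause(.3);pr('wait')
env.movel([x,y,.02],rate=.04);pr('up')
snap('wrist','w2.png')
E
```

```text
open 8.0167 [ 0.441 -0.336  0.13 ] w 0.09197208484759674 gf 0.0 F [0.567 0.678 0.15 ]
down 8.9917 [ 0.443 -0.338  0.007] w 0.09174004808423808 gf 0.0 F [0.404 0.91  0.309]
grasp 10.3417 [ 0.442 -0.338  0.006] w 0.0002896751154218293 gf 0.0 F [-0.419 -0.726  0.776]
wait 10.6417 [ 0.442 -0.338  0.006] w 0.0008502786508116742 gf 0.0 F [ 0.184 -0.517  0.028]
up 11.1417 [ 0.442 -0.338  0.02 ] w 0.0004142767641219164 gf 0.0 F [-0.125 -1.327 -0.19 ]
```

View pics/w2.png

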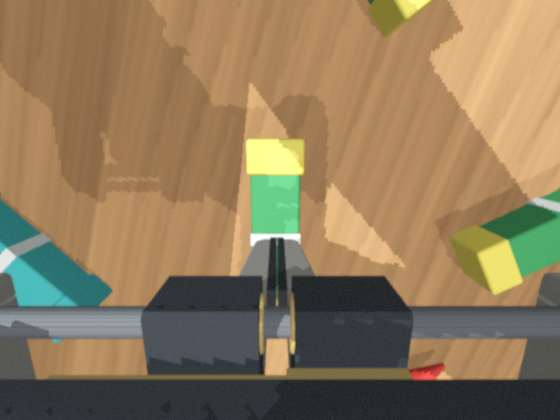

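```bash
python3 - <<'E'
from h import *
im,d,P=snap('wrist')
for r in range(150,300,10): print(r,P[r,276],P[r,262],P[r,240])
E
```

```text
150 [ 0.426 -0.281  0.036] [ 0.418 -0.284  0.036] [ 0.401 -0.291 -0.001]
160 [ 0.427 -0.287  0.035] [nan nan nan] [ 0.403 -0.297  0.   ]
170 [ 0.429 -0.293  0.036] [ 0.421 -0.296  0.035] [ 0.405 -0.305 -0.   ]
180 [ 0.431 -0.299  0.032] [ 0.423 -0.302  0.033] [ 0.407 -0.312 -0.   ]
190 [ 0.433 -0.305  0.033] [ 0.424 -0.308  0.033] [ 0.409 -0.319 -0.001]
200 [ 0.435 -0.312  0.033] [ 0.426 -0.314  0.034] [ 0.411 -0.327 -0.001]
210 [ 0.436 -0.318  0.034] [ 0.428 -0.321  0.033] [ 0.413 -0.334 -0.001]
220 [ 0.438 -0.324  0.034] [ 0.43  -0.327  0.035] [ 0.415 -0.342 -0.002]
230 [ 0.44  -0.331  0.033] [ 0.432 -0.334  0.033] [ 0.417 -0.349 -0.   ]
240 [ 0.44  -0.329  0.057] [ 0.432 -0.332  0.056] [ 0.419 -0.358 -0.001]
250 [ 0.44  -0.329  0.073] [ 0.433 -0.332  0.071] [ 0.421 -0.365 -0.   ]
260 [ 0.44  -0.329  0.086] [ 0.433 -0.331  0.086] [ 0.423 -0.374 -0.001]
270 [ 0.44  -0.329  0.097] [ 0.434 -0.331  0.097] [ 0.425 -0.382 -0.001]
280 [ 0.44  -0.33   0.105] [ 0.431 -0.313  0.142] [ 0.425 -0.312  0.147]
290 [ 0.441 -0.331  0.111] [ 0.432 -0.315  0.144] [ 0.425 -0.311  0.153]
```

The fingers closed at tube height without touching anything. The depth image also shows the real fingertips ending about 35 mm above the nominal TCP. I'll measure that offset and check whether lower TCP targets are allowed.

```bash
python3 - <<'E'
from h import *
s=env.sense();im,d,P=snap('wrist');R=s['tcp_rot']
for c in (262,268,284,290):
    for r in range(230,262,3): 
        q=R.T@(P[r,c]-s['ee_pos']); print(c,r,q,im[r,c]) if r<248 or c==268 else 0
for z in (0,-.02,-.03): print(z,solver.inverse_kinematics([.442,-.338,z],R))
for b in (0,1):
    for t in (1,-1): print(b,t,solver.inverse_kinematics(rackpos(b,.007-.035),rackframe(t)) is not None)
E
```

```text
262 230 [ 0.008 -0.009 -0.014] [101 206 137]
262 233 [ 0.005 -0.009 -0.013] [132 211 156]
262 236 [ 0.003 -0.009 -0.014] [255 255 255]
262 239 [ 0.008 -0.008 -0.032] [205 209 205]
262 242 [ 0.008 -0.007 -0.038] [134 134 128]
262 245 [ 0.008 -0.007 -0.043] [129 131 124]
268 230 [ 0.007 -0.005 -0.013] [ 99 205 133]
268 233 [ 0.006 -0.005 -0.014] [133 211 155]
268 236 [ 0.003 -0.005 -0.013] [255 255 255]
268 239 [ 0.008 -0.004 -0.032] [183 185 181]
268 242 [ 0.008 -0.004 -0.039] [125 125 121]
268 245 [ 0.008 -0.004 -0.043] [124 124 120]
268 248 [ 0.008 -0.004 -0.047] [124 124 121]
268 251 [ 0.008 -0.004 -0.052] [121 120 116]
268 254 [ 0.009 -0.003 -0.057] [122 122 118]
268 257 [ 0.009 -0.003 -0.062] [112 112 108]
268 260 [ 0.009 -0.003 -0.065] [101  99  98]
284 230 [ 0.008  0.006 -0.015] [101 207 136]
284 233 [ 0.005  0.006 -0.013] [135 215 159]
284 236 [ 0.003  0.006 -0.013] [255 255 255]
284 239 [ 0.008  0.005 -0.033] [173 175 173]
284 242 [ 0.008  0.005 -0.037] [105 105 103]
284 245 [ 0.009  0.005 -0.044] [95 92 91]
290 230 [ 0.007  0.01  -0.013] [113 223 151]
290 233 [ 0.005  0.01  -0.012] [142 227 168]
290 236 [ 0.004  0.01  -0.014] [255 255 255]
290 239 [ 0.008  0.009 -0.033] [189 191 188]
290 242 [ 0.008  0.009 -0.039] [131 130 125]
290 245 [ 0.008  0.008 -0.043] [132 131 127]
0 [ 0.866  0.602 -0.348  1.932  0.32   0.661  0.607]
-0.02 [ 0.854  0.634 -0.333  1.937  0.338  0.624  0.592]
-0.03 [ 0.848  0.651 -0.325  1.939  0.346  0.606  0.585]
0 1 True
0 -1 True
1 1 True
1 -1 True
```

The real tips sit about 31 mm behind the nominal TCP. I'll descend to TCP z = -0.024, stepwise with a force check, then grasp and lift.

```bash
cat >> h.py <<'E'
ZT=-.024
def pick(k,flip=0,go=True,zs=.07):
    x,y,a=TUBES[k]; a+=flip
    if go: env.reach([x,y,zs],down(a)); F0,M0=avg()
    env.movel([x,y,ZT+.012],rate=.2 )
    env.movel([x,y,ZT],rate=.05)
    s=env.sense();print('down',s['ee_pos'],s['wrist_force'])
    if abs(s['wrist_force'][2])>8: print('contact!'); return
    effector.grasp(50)
    s=env.sense();print('w',s['gripper_width'],s['grasp_force'])
    if s['gripper_width']<.02: print('MISS');return
    env.movel([x,y,zs],rate=.15); env.pause(.2)
    F1,M1=avg()
    s=env.sense();R=s['tcp_rot']
    print(k,'dF',F1-F0,'dM',M1-M0,'about z x xtool',(M1-M0)@np.cross([0,0,1],R[:,0]),'w',s['gripper_width'],'t',s['t'])
TUBES['c']=(.442,-.338,106.5)
E
python3 - <<'E'
from h import *
env.movel([.442,-.338,.07]);effector.release()
pick('c')
snap('wrist','w3.png')
E
```

```text
down [ 0.442 -0.338 -0.024] [0.69  0.635 1.259]
w 0.03113732236960747 49.99996840953827
c dF [-0.119  0.011 -0.432] dM [-0.009  0.009  0.004] about z x xtool 0.005709623142637425 w 0.03163858425738315 t 16.925
```

View pics/w3.png

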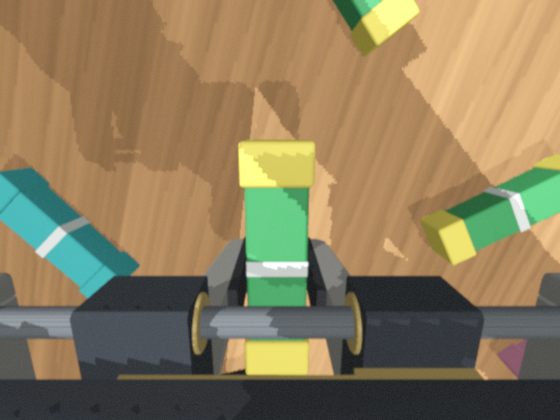

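Tube c is held level and weighs about 0.43 N, so it is the empty one. It goes in the box, then I'll lift tube a.

```bash
python3 - <<'E'
from h import *
R=down(85.25)
env.movel([.45,-.32,.1],rate=.25)
env.reach([.6226,.001,.1],R)
env.movel([.6226,.001,ZT+.010],rate=.2)
env.pause(.1)
effector.release()
env.movel([.6226,.001,.09],rate=.25)
pick('a',zs=.08)
E
```

```text
down [ 0.432 -0.14  -0.024] [0.564 0.45  0.563]
w 0.031628458914580056 49.999900460243225
a dF [-0.215 -0.203 -2.318] dM [ 0.023  0.082 -0.016] about z x xtool -0.07991805000494127 w 0.031791075346758596 t 25.7583
```

Tube a is loaded (2.3 N). The moment puts its heavy end at tool -x, so tool x must point up the slope. I'll check the tilt and grip centring, then lay it in bay 1.

```bash
cat >> h.py <<'E'
def held():
    s=env.sense();im,d,P=snap('wrist');Q=(P-s['ee_pos'])@s['tcp_rot']
    h=cv2.cvtColor(im,cv2.COLOR_RGB2HSV)
    m=(h[...,0]>20)&(h[...,0]<75)&(h[...,1]>90)&(abs(Q[...,1])<.02)&(Q[...,0]>.0)&(Q[...,0]<.1)&(Q[...,2]<0)
    g=m&(h[...,0]>45)&(abs(Q[...,1])<.012)
    print('tip x',np.nanpercentile(Q[m][:,0],99.5),'slope',np.polyfit(Q[g][:,0],Q[g][:,2],1),g.sum())
def lay(b,s,dx=0):
    R=rackframe(s); o=R[:,0]*dx
    p=env.sense()['ee_pos'];env.movel([p[0],p[1],.17],rate=.25)
    env.reach(rackpos(b,.09)+o,R)
    env.movel(rackpos(b,ZT+.012)+o,rate=.15)
    env.movel(rackpos(b,ZT+.002)+o,rate=.04)
    q=env.sense();print('placed',q['wrist_force'],q['t'])
E
python3 - <<'E'
from h import *
held()
lay(1,-1); held()
snap('scene','s4.png')
E
```

```text
tip x 0.06402104287871593 slope [-0.016 -0.058] 3527
placed [ 0.158  0.674 -2.216] 29.5
tip x 0.0645964359498438 slope [-0.003 -0.058] 3476
```

View pics/s4.png

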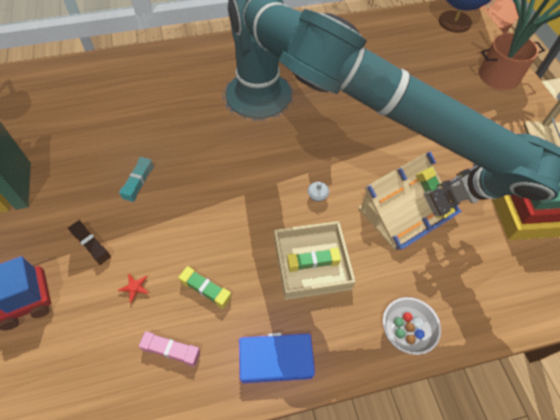

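The scene view shows the empty tube flat in the box (pixel (314,259)) and tube a poised over the far bay (430,180). It still carries its full weight on the gripper, so I'll lower until contact, release, and lift tube b.

```bash
cat >> h.py <<'E'
def settle(b,s,dx=0):
    R=rackframe(s);o=R[:,0]*dx
    for e in (.001,0,-.001,-.002,-.003,-.004):
        env.movel(rackpos(b,ZT+e)+o,rate=.02); F=avg(4)[0]
        print(e,F)
        if F[2]>-1.2: break
    effector.release()
    env.movel(rackpos(b,.06)+o,rate=.2)
    im,d,P=snap('wrist'); return P
E
python3 - <<'E'
from h import *
settle(1,-1)
p=env.sense()['ee_pos'];env.movel([p[0],p[1],.18],rate=.25)
pick('b',zs=.08); held()
E
```

```text
0.001 [-0.017 -0.218 -2.332]
0 [ 0.233  0.063 -2.262]
-0.001 [ 2.431 -0.083  3.046]
down [ 0.63  -0.274 -0.024] [-0.208  0.57   0.33 ]
w 0.03152339964585905 49.996145367622375
b dF [ 0.159 -0.177 -2.215] dM [-0.036  0.04   0.012] about z x xtool 0.05403523624671359 w 0.03179961238867913 t 38.8333
tip x 0.06537956928682695 slope [-0.02  -0.058] 3529
```

Tube b is loaded, with its heavy end at tool +x (+0.054 N m, against -0.080 for a). I'll lay it in bay 0 with tool x down the slope.

```bash
python3 - <<'E'
from h import *
lay(0,1); settle(0,1)
p=env.sense()['ee_pos'];env.movel([p[0],p[1],.22],rate=.25)
env.reach([.45,-.15,.25],down(44))
env.pause(.3)
im,d,P=snap('top','t5.png');np.save('topP2.npy',P)
h=cv2.cvtColor(im,cv2.COLOR_RGB2HSV)
# tubes' axes on rack: points above board
for b in (0,1):
    q=(P-BAYS[b]); X=np.array([-LOW[1],LOW[0],0]); U=np.stack([q@X,q@-SL,q@N],-1)
    m=(abs(U[...,0])<.042)&(abs(U[...,1])<.09)&(U[...,2]>.025)&(U[...,2]<.045)&(h[...,0]>18)&(h[...,0]<80)&(h[...,1]>80)
    print(b,m.sum(),U[m].mean(0),np.percentile(U[m],[2,98],axis=0),cv2.minAreaRect((U[m][:,:2]*1000).astype(np.float32)))
print('box',rect(P,(.6226,.001),.03,.046,.08))
for n in ('spin_top','star'): print(n,[np.round(r['at'],3) for r in tip_of('top',n)][:1])
print(env.sense()['t'])
cv2.imwrite('pics/c5.png',cv2.resize(im[130:270,90:430,::-1],None,fx=2.3,fy=2.3,interpolation=cv2.INTER_CUBIC))
E
```

```text
placed [ 0.115 -0.198 -2.195] 42.6083
0.001 [ 0.045 -0.112 -2.46 ]
0 [-0.166 -0.117 -2.156]
-0.001 [1.273 0.159 1.166]
0 405 [-0.002 -0.002  0.034] [[-0.018 -0.069  0.026]
 [ 0.016  0.056  0.038]] ((-0.9753494262695312, -7.580291748046875), (36.54043960571289, 131.7806854248047), 0.42361852526664734)
1 423 [-0.002 -0.001  0.034] [[-0.018 -0.07   0.027]
 [ 0.016  0.056  0.039]] ((-1.4162311553955078, -7.656013488769531), (37.48674011230469, 131.5923614501953), 0.7016584277153015)
box (array([623.4,   2.7]), 130, 37, 85.1, np.float64(0.0407))
spin_top [array([ 0.434,  0.074, -0.002])]
star [array([ 0.584, -0.443, -0.001])]
48.15
```

View pics/c5.png

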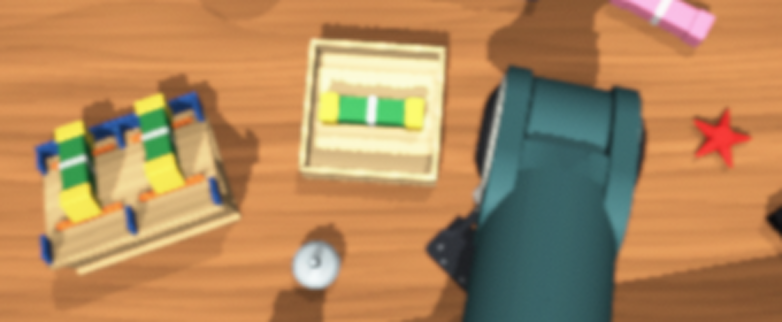

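The view shows both loaded tubes in their bays, slid about 8 mm to the lip and within tolerance (crop pixels (75,165) and (155,140)). The empty tube is flat in the box (372,110), and the top and star have not moved.

```bash
python3 -c "
from h import *
print(workorder.finish_job())"
```

```text
the job is handed in; nothing more can be done
None
```

The job is handed in, with no verdict returned: tubes a and b (loaded, about 2.2–2.3 N each) lie in bays 1 and 0, heavy ends towards the lip as judged from the wrist moment; empty tube c is flat in the nesting box, and the top and star are where they started.

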